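# Seat the cassette stage on the test reader

### The job

Take the cassette stage (white plate with a blue grip fin) off the drying mat and set it gently on the reader, so that its three ball feet settle fully home in the cone, the groove and the flat seat, its red bar at the same end as the flat seat; the clamped seat carriage stands somewhere along its slide, so find the seats by feel. Let go of it, then press it down from above on the fin with closed fingers, with about 10 N, to bed the feet, never loading the reader with more than 25 N, and leave it standing free. Leave the dropper bottles and the loose cassette where they are.

Things in the scene. Friction and masses are not known exactly. Their poses are not given: they have to be found in the camera images.
- stage_grip (a point): Centre of the blue grip fin (14 mm along x, 44 along y, 42 tall) in the middle of the cassette stage: white plate 96 (x) by 90 (y) by 8 mm, 0.28 to 0.45 kg, a cassette in a pocket on each side of the fin. z up, x from the single rear foot to the pair of front feet; a red bar marks the rear edge. This point is 44 mm above the feet's undersides, plate top 22, cassette tops 26, fin top 64.
- foot_cone (a point): Centre of the front ball foot (steel, 12 mm diameter, as all three) that goes into the cone. From stage_grip: x +26, y +28, z -38 mm in the stage's axes. At the start the stage stands on its three feet on the mat.
- foot_groove (a point): Centre of the front ball foot that goes into the groove. From stage_grip: x +26, y -28, z -38 mm.
- foot_flat (a point): Centre of the single rear ball foot that goes on the flat seat. From stage_grip: x -34, y 0, z -38 mm.
- reader: Test reader fixed to the table: white housing 200 (x) by 160 (y) by 46 mm tall, origin under its centre on the table, z up, display on its -x face. On it floats a sprung aluminium deck with the seat carriage, which is clamped anywhere up to 20 mm either way along the reader's x from its middle place: that offset is in no pose given here; it must be felt or seen.
- front_mid (a point): Point of the reader (fixed to its housing, not the carriage) at reader x +26, y 0, height 73 mm: top of a level grey plate (x -48 to +42, y +-55 mm about here). With the carriage in its middle place the cone is at y +28 and the V groove, along y, at y -43 to -13 from here; both brass, 10.4 mm wide at the mouth, walls 35 degrees off vertical. All shifts along x with the carriage.
- rear_mid (a point): Point of the reader at reader x -34, y 0, height 70 mm: point of the flat seat (steel pad, reader x -58 to -22, y +-25 mm, red rails beside it) with the carriage in its middle place. Seated, all ball centres are 76 mm above the table (up to 0.5 less by weight), fin top 134 mm, stage axes parallel to the reader's; with front feet on the grey plate beside the seats, those centres are at 79 mm.
- deck (a joint): How far the floating deck, with carriage and seats, has sunk, in m (0 unloaded). It starts to sink under about 3.5 N, sinks 1 mm for each further 2.5 N, and meets its stop at 6 mm, 18.5 N. If the level stage loads it lightly with both front feet on the grey plate and is slid along the reader's x, both feet drop together on coming over cone and groove, and the load falls off.
- mat: The grey drying mat, fixed, 150 by 140 by 6 mm, origin under its centre; the stage stands on it at the start.
- bottle_a_mid (a point): Middle of a small white dropper bottle, 24 mm in diameter, 56 mm tall. Bystander.
- bottle_b_mid (a point): Middle of a second bottle of the same kind. Bystander.
- cassette_mid (a point): Middle of a white test cassette lying loose on the table, 70 by 20 by 5 mm. Bystander.
Not all that is in view belongs to the job. Leave any brown look-alike of the part that bears stage_grip alone.

How it is judged:
By the outcome, as a careful person would: the job done as asked, in the order asked, and still so for the second after the job is handed in, with the robot touching nothing.
It also fails if it takes over 58 s, if anything falls off the work surface, if the arm or the gripper's body presses on something with over 40 N, if the wrist force passes 120 N, or if a joint passes its speed limit or range.

### The arm

A 7-joint arm with a two-finger parallel gripper is mounted at the origin on the work surface. World frame = base frame: x ahead of the robot, y to its left, z up, the work surface at z = 0. Lengths are in m, angles in rad, forces in N, time in s.
With the tool pointing down it reaches from about 0.425 to 0.875 m from the base axis. Payload 9.9 kg.
Tool frame: the origin (TCP) lies on the centre line of the jaws, within the pads' length; the fingertips stand 8 mm ahead of it and the grasp point (between the pads) lies 11 mm behind it; z points along the fingers, y is the line along which they close (so a half turn about z gives the same grasp; the last joint's range is limited). The gripper opens to 85 mm and grips with 20 to 120 N. Pads are 22 mm wide; open, the fingers measure 114 mm over their backs; the gripper's body (76 mm by 85 mm) begins 54 mm behind the grasp point. The pads swing forward as they close: fully open they stand 13 mm farther back than shut.
Start: joints at [-1.321, 0.576, 0.025, 1.437, -0.015, 1.129, -0.057], TCP at [0.221, 0.638, 0.239] pointing down, gripper open.
Joint ranges: [-2.76, 2.76], [-0.34, 2.15], [-1.52, 1.57], [0.19, 2.46], [-1.09, 4.23], [0.17, 1.99], [-2.82, 2.82]. Speed limits (rad/s): [2.22, 2.22, 3.01, 3.01, 3.14, 3.14, 3.14].

### API

Orientations are given as a rotation vector (axis times angle).
In Python, from workcell import arm gives the robot as it stands. The module is installed in compiled form; this text tells all that it offers.
- The arm moves only by the tool send_rows, never from a script. Its argument "plan" is a list of rows, each an object of numbers: "x", "y", "z": the shift along the tool's x, y, z in units of 25 mm (1.0 is 25 mm); "ax", "ay", "az": the turn, a rotation vector about the tool's x, y, z in units of 6 degrees (1.0 is 6 degrees); "fingers": the closure, from 0 (fully open) to 1 (shut). In form: [{"x": .., "y": .., "z": .., "ax": .., "ay": .., "az": .., "fingers": ..}, ...]. A call has 1 to 20 rows; each row is the pose to reach, as a shift and turn from the pose commanded when the call began, along the tool's axes at that moment; what a row does not reach only later rows make up. A row lasts 1/12 s, in which the tool goes at most 41.7 mm and 7.16 degrees, less where a joint would pass 70% of its speed; a pose out of reach is approached as far as the arm can. A call with a gripper value outside its range is refused whole. The fingers move at their own pace and stop on an object; "grip_force" is the grip in N (left out, the last holds). Time passes only in rows, so rows that repeat a pose let the fingers close. It gives the time, the measured TCP pose, the force, the opening and the grip force at its end, in the units of the state.
- arm.observe(): the state, without advancing time (a new reading comes with each control period).
- arm.camera(name): name is "scene" or "top" or "wrist"; returns a dict with "frame" (400x640x3 uint8, red, green, blue), "fx", "fy", "cx", "cy" (pixels), "dist_coeffs" ([k1, k2, p1, p2, k3] as OpenCV has them; the pictures are not rectified), "world_to_cam" (4x4, takes a point from world to camera coordinates). Camera axes: x right, y down, z forward; pixel columns grow to the right and rows downward; lengths in m; the calibration is good to about 2 mm. A picture is of the moment at which its call begins. There is no depth.
- arm.finish_job(): hands the job in; it is judged then, once.
The state is a dict: "time_s": time; "joint_positions": joint angles; "qvel": joint speeds; "tau": joint torques, N m; "tcp_pos": TCP position; "ee_rot": TCP orientation; "force": force on the tool from outside, world axes, zero at the start; "moment": the same for the moment, N m; "gripper_width": finger opening in m; "grip_force": force on a finger pad.
Only numpy, scipy, OpenCV 4.12 (cv2) and the standard library are available. Lean on these libraries where they do the work, as an engineer would, in place of code of your own. Each camera call takes 0.05 s, during which the arm holds its last target. There are 200 camera calls.

## Working session

There is one attempt and no reset: what is moved stays moved. The work goes in short steps, Python scripts to look and compute and a tool call to move; the robot and the scene stay as the last step left them, time stands still between calls to the robot, and variables do not carry over. Pictures are saved under pics/ and viewed, at most 10 in all, crops included, and the job is handed in when it is done.

Besides the shell and the picture viewer there is one more tool, called after ">>>" as a command line: name --argument value ..., lists and objects as JSON in quotes. send_rows: Moves the arm, as the interface text tells. Its arguments: {"type":"object","properties":{"plan":{"type":"array","items":{"type":"object","properties":{"x":{"type":"number"},"y":{"type":"number"},"z":{"type":"number"},"ax":{"type":"number"},"ay":{"type":"number"},"az":{"type":"number"},"fingers":{"type":"number"}}}},"grip_force":{"type":"number"}},"required":["plan"]}

```bash
mkdir -p pics; ls; cat > h.py <<'E'
import numpy as np, cv2
from workcell import arm
def cam(n):
    c=arm.camera(n); c['K']=np.array([[c['fx'],0,c['cx']],[0,c['fy'],c['cy']],[0,0,1.]]); c['d']=np.array(c['dist_coeffs'],float); c['T']=np.array(c['world_to_cam']); return c
def ray(c,uv):
    p=cv2.undistortPoints(np.array([[uv]],float),c['K'],c['d'])[0,0]; R=c['T'][:3,:3]
    return -R.T@c['T'][:3,3], R.T@np.array([p[0],p[1],1.])
def onz(c,uv,z):
    o,d=ray(c,uv); return o+d*(z-o[2])/d[2]
def proj(c,P):
    r,_=cv2.Rodrigues(c['T'][:3,:3]); return cv2.projectPoints(np.array(P,float).reshape(-1,1,3),r,c['T'][:3,3],c['K'],c['d'])[0][:,0]
def save(c,n): cv2.imwrite('pics/'+n,cv2.cvtColor(c['frame'],cv2.COLOR_RGB2BGR))
E
python3 - <<'E'
from h import *
s=arm.observe();print({k:np.round(v,3).tolist() for k,v in s.items()})
for n in('top','scene'):
    c=cam(n);save(c,n+'.png');np.savez(n,**c);print(n,c['T'].round(3).tolist(),c['fx'])
E
```

```text
pics
{'time_s': 0.0, 'joint_positions': [-1.321, 0.577, 0.025, 1.438, -0.015, 1.129, -0.056], 'qvel': [-0.0, 0.001, 0.001, -0.001, 0.0, -0.0, 0.0], 'tau': [-0.001, -76.573, 2.25, -28.597, 0.015, 0.013, -0.0], 'tcp_pos': [0.221, 0.637, 0.238], 'ee_rot': [-0.522, -3.098, 0.003], 'force': [0.108, -0.03, -0.522], 'moment': [0.016, -0.001, 0.016], 'grip_force': 0.0, 'gripper_width': 0.086}
top [[-0.021, -1.0, 0.016, 0.007], [-0.993, 0.019, -0.116, 0.542], [0.115, -0.018, -0.993, 0.938], [0.0, 0.0, 0.0, 1.0]] 380.30799438498866
scene [[0.54, 0.842, 0.015, -0.306], [0.648, -0.404, -0.646, -0.315], [-0.538, 0.358, -0.763, 1.216], [0.0, 0.0, 0.0, 1.0]] 456.5599709098472
```

View pics/top.png

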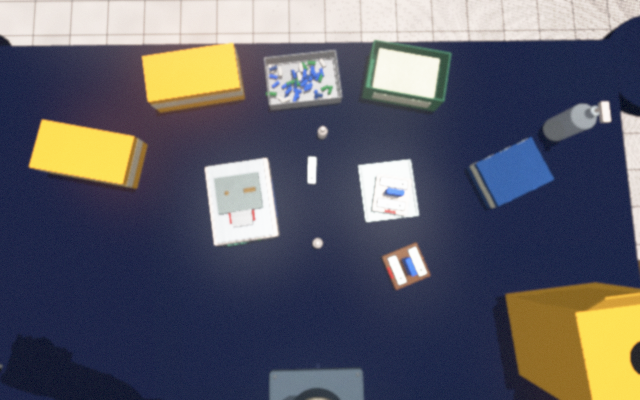

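View pics/scene.png

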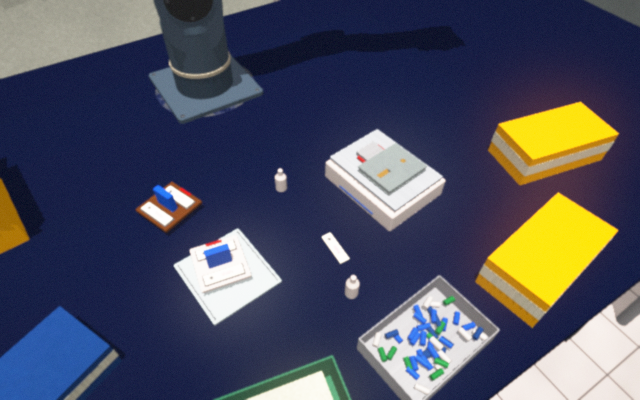

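Candidates for the stage: white plate with blue fin on the mat, at top (392,195) / scene (218,258). The other is a brown look-alike with blue fin at top (406,266) / scene (168,203). I choose the white one and check it in a close crop, alongside the reader.

```bash
python3 - <<'E'
from h import *
a=cv2.imread('pics/top.png');b=cv2.imread('pics/scene.png')
r=lambda i,x,y,w,h,W,H:cv2.resize(i[y:y+h,x:x+w],(W,H),interpolation=cv2.INTER_CUBIC)
L=np.vstack([r(a,350,150,80,60+20,300,300),r(a,200,150,80,100,240,300)[:, :].copy() if 0 else cv2.copyMakeBorder(r(a,200,150,80,100,240,300),0,0,0,60,0)])
R=np.vstack([r(b,165,220,125,75,500,300),r(b,315,120,135,81,500,300)])
cv2.imwrite('pics/crop.png',np.hstack([L,R]))
E
```

```text
(no output)
```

View pics/crop.png

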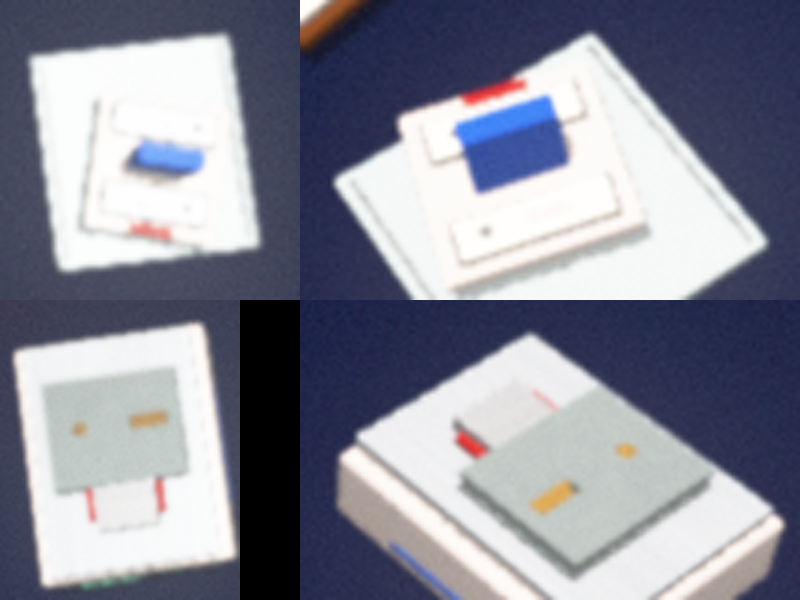

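The crop confirms it: white plate, blue fin, red bar towards the robot, on the mat. On the reader, brass cone is at top (226,193) and groove at (249,190), with the pad and red rails on the robot side.

```bash
cat > m.py <<'E'
from h import *
def blob(c,box,f,z=None,k=0):
    x0,y0,x1,y1=box; im=c['frame'][y0:y1,x0:x1]; m=f(im.astype(int),cv2.cvtColor(im,cv2.COLOR_RGB2HSV).astype(int)).astype(np.uint8)
    n,l,s,ce=cv2.connectedComponentsWithStats(m); out=[]
    for i in range(1,n):
        if s[i,4]>=6:
            cn=cv2.findContours((l==i).astype(np.uint8),0,2)[0][0]
            out.append((s[i,4],ce[i]+[x0,y0],cv2.boxPoints(cv2.minAreaRect(cn))+[x0,y0]))
    return sorted(out,key=lambda t:-t[0])
red=lambda r,h:((h[...,0]<8)|(h[...,0]>172))&(h[...,1]>110)&(h[...,2]>100)
brass=lambda r,h:(h[...,0]>10)&(h[...,0]<28)&(h[...,1]>70)&(h[...,2]>90)
blue=lambda r,h:(h[...,0]>100)&(h[...,0]<125)&(h[...,1]>130)&(h[...,2]>100)
bluetop=lambda r,h:blue(r,h)&(h[...,2]>190)
E
python3 - <<'E'
from m import *
B={'top':dict(st=(350,150,425,225),rd=(200,150,285,250)),'scene':dict(st=(170,220,290,320),rd=(320,125,450,230))}
for n in B:
    c=dict(np.load(n+'.npz'))
    for nm,f,k,z in[('bluetop',bluetop,'st',.070),('blue',blue,'st',.05),('redbar',red,'st',.03),('brass',brass,'rd',.073),('rails',red,'rd',.07)]:
        for a,ce,bx in blob(c,B[n][k],f)[:3]: print(n,nm,a,ce.round(1),onz(c,ce,z).round(4),[onz(c,p,z).round(3)[:2].tolist() for p in bx])
    # greys around plate & pad
    x0,y0,x1,y1=B[n]['rd']
    im=c['frame']
    for p in [(238,205),(241,217),(215,180)] if n=='top' else [(395,170),(371,152),(410,190)]: print(p,im[p[1],p[0]])
E
```

```text
top bluetop 50 [394.4 192.4] [ 0.5473 -0.2021  0.07  ] [[0.545, -0.183], [0.554, -0.184], [0.549, -0.221], [0.541, -0.22]]
top blue 50 [394.4 192.4] [ 0.5499 -0.2068  0.05  ] [[0.548, -0.187], [0.556, -0.189], [0.552, -0.226], [0.543, -0.225]]
top brass 37 [248.9 189.5] [0.5608 0.1544 0.073 ] [[0.565, 0.166], [0.564, 0.142], [0.557, 0.142], [0.557, 0.166]]
top brass 7 [226.  192.7] [0.5538 0.2101 0.073 ] [[0.556, 0.213], [0.555, 0.208], [0.551, 0.208], [0.551, 0.212]]
(238, 205) [191 200 198]
(241, 217) [241 240 240]
(215, 180) [191 198 196]
scene bluetop 143 [215.9 250.1] [ 0.5517 -0.2075  0.07  ] [[0.542, -0.227], [0.549, -0.186], [0.561, -0.188], [0.554, -0.229]]
scene blue 396 [217.7 255.2] [ 0.5491 -0.2064  0.05  ] [[0.528, -0.224], [0.534, -0.182], [0.57, -0.189], [0.564, -0.23]]
scene redbar 40 [213.  242.3] [ 0.5042 -0.1988  0.03  ] [[0.499, -0.212], [0.503, -0.185], [0.509, -0.186], [0.505, -0.213]]
scene brass 53 [382.9 172.9] [0.5595 0.1514 0.073 ] [[0.556, 0.138], [0.552, 0.166], [0.563, 0.164], [0.567, 0.136]]
scene brass 13 [402.5 160.2] [0.5518 0.2082 0.073 ] [[0.548, 0.208], [0.551, 0.213], [0.558, 0.207], [0.554, 0.202]]
scene rails 25 [360.8 158.8] [0.5009 0.1396 0.07  ] [[0.492, 0.136], [0.49, 0.143], [0.509, 0.143], [0.512, 0.136]]
(395, 170) [195 202 198]
(371, 152) [230 227 227]
(410, 190) [238 239 240]
```

```bash
cat > g.py <<'E'
from h import *
from scipy.spatial.transform import Rotation as Ro
import sys
def go(x,y,z,yaw):
    "units to reach TCP x,y,z, tool down with tool y at yaw deg"
    s=arm.observe(); R=Ro.from_rotvec(s['ee_rot']); a=np.radians(yaw)
    Y=np.array([np.cos(a),np.sin(a),0]);Z=np.array([0,0,-1.]);T=Ro.from_matrix(np.c_[np.cross(Y,Z),Y,Z])
    d=R.inv().apply(np.array([x,y,z])-s['tcp_pos'])/.025; w=np.degrees((R.inv()*T).as_rotvec())/6
    print('shift',d.round(3),'turn',w.round(3),'| t',round(s['time_s'],2),'tcp',np.round(s['tcp_pos'],4),'F',np.round(s['force'],2),'M',np.round(s['moment'],3),'w',round(s['gripper_width'],4),'yaw',round(np.degrees(np.arctan2(*R.as_matrix()[[1,0],1])),2))
if __name__=='__main__': go(*map(float,sys.argv[1:5]))
E
python3 g.py .50 .17 .30 6.5
```

```text
shift [-16.669 -14.011  -2.436] turn [-1.2000e-02  8.0000e-03  1.0729e+01] | t 0.1 tcp [0.221  0.6374 0.2386] F [-0.55 -0.03 -0.12] M [-0.022 -0.007  0.011] w 0.0853 yaw 70.88
```

>>> send_rows --plan '[{"x": -16.67,"y": -14.01,"z": -2.44,"az": 10.73,"fingers": 0},{"x": -16.67,"y": -14.01,"z": -2.44,"az": 10.73,"fingers": 0},{"x": -16.67,"y": -14.01,"z": -2.44,"az": 10.73,"fingers": 0},{"x": -16.67,"y": -14.01,"z": -2.44,"az": 10.73,"fingers": 0},{"x": -16.67,"y": -14.01,"z": -2.44,"az": 10.73,"fingers": 0},{"x": -16.67,"y": -14.01,"z": -2.44,"az": 10.73,"fingers": 0},{"x": -16.67,"y": -14.01,"z": -2.44,"az": 10.73,"fingers": 0},{"x": -16.67,"y": -14.01,"z": -2.44,"az": 10.73,"fingers": 0},{"x": -16.67,"y": -14.01,"z": -2.44,"az": 10.73,"fingers": 0},{"x": -16.67,"y": -14.01,"z": -2.44,"az": 10.73,"fingers": 0},{"x": -16.67,"y": -14.01,"z": -2.44,"az": 10.73,"fingers": 0},{"x": -16.67,"y": -14.01,"z": -2.44,"az": 10.73,"fingers": 0},{"x": -16.67,"y": -14.01,"z": -2.44,"az": 10.73,"fingers": 0},{"x": -16.67,"y": -14.01,"z": -2.44,"az": 10.73,"fingers": 0},{"x": -16.67,"y": -14.01,"z": -2.44,"az": 10.73,"fingers": 0},{"x": -16.67,"y": -14.01,"z": -2.44,"az": 10.73,"fingers": 0},{"x": -16.67,"y": -14.01,"z": -2.44,"az": 10.73,"fingers": 0},{"x": -16.67,"y": -14.01,"z": -2.44,"az": 10.73,"fingers": 0}]'

```text
invalid input at $.plan[0]: expected keys x, y, z, ax, ay, az, fingers
```

```bash
python3 - <<'E'
from m import *
c=cam('wrist');save(c,'w1.png');np.savez('w1',**c)
for a,ce,bx in blob(c,(0,0,640,400),brass)[:3]: print(a,ce.round(1),onz(c,ce,.073).round(4),[onz(c,p,.073).round(3)[:2].tolist() for p in bx])
print('cam',onz(c,(320,200),.07))
E
python3 g.py .55 -.205 .25 -8.5
```

```text
cam [0.23942704 0.63540292 0.07      ]
shift [-23.472 -27.529  -0.419] turn [-9.0000e-03  8.0000e-03  1.3229e+01] | t 0.15 tcp [0.221  0.6375 0.2387] F [-0.3  -0.17 -0.99] M [ 0.016 -0.006  0.004] w 0.0854 yaw 70.88
```

View pics/w1.png

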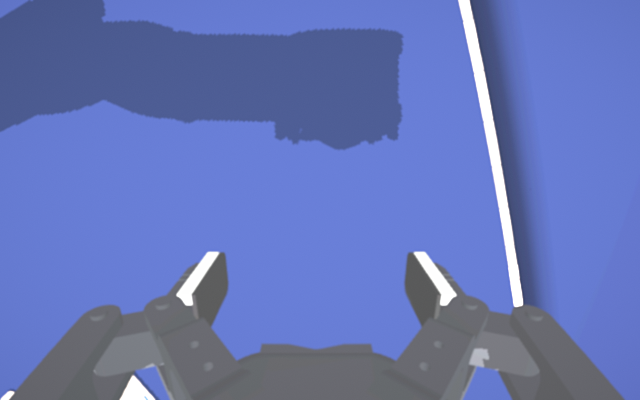

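The move was refused because every key must be present, so the wrist picture shows only bare table with the fingers at (205,280) and (430,280). Sending it again with all keys.

>>> send_rows --plan '[{"x": -16.67,"y": -14.01,"z": -2.44,"ax": 0,"ay": 0,"az": 10.73,"fingers": 0},{"x": -16.67,"y": -14.01,"z": -2.44,"ax": 0,"ay": 0,"az": 10.73,"fingers": 0},{"x": -16.67,"y": -14.01,"z": -2.44,"ax": 0,"ay": 0,"az": 10.73,"fingers": 0},{"x": -16.67,"y": -14.01,"z": -2.44,"ax": 0,"ay": 0,"az": 10.73,"fingers": 0},{"x": -16.67,"y": -14.01,"z": -2.44,"ax": 0,"ay": 0,"az": 10.73,"fingers": 0},{"x": -16.67,"y": -14.01,"z": -2.44,"ax": 0,"ay": 0,"az": 10.73,"fingers": 0},{"x": -16.67,"y": -14.01,"z": -2.44,"ax": 0,"ay": 0,"az": 10.73,"fingers": 0},{"x": -16.67,"y": -14.01,"z": -2.44,"ax": 0,"ay": 0,"az": 10.73,"fingers": 0},{"x": -16.67,"y": -14.01,"z": -2.44,"ax": 0,"ay": 0,"az": 10.73,"fingers": 0},{"x": -16.67,"y": -14.01,"z": -2.44,"ax": 0,"ay": 0,"az": 10.73,"fingers": 0},{"x": -16.67,"y": -14.01,"z": -2.44,"ax": 0,"ay": 0,"az": 10.73,"fingers": 0},{"x": -16.67,"y": -14.01,"z": -2.44,"ax": 0,"ay": 0,"az": 10.73,"fingers": 0},{"x": -16.67,"y": -14.01,"z": -2.44,"ax": 0,"ay": 0,"az": 10.73,"fingers": 0},{"x": -16.67,"y": -14.01,"z": -2.44,"ax": 0,"ay": 0,"az": 10.73,"fingers": 0},{"x": -16.67,"y": -14.01,"z": -2.44,"ax": 0,"ay": 0,"az": 10.73,"fingers": 0},{"x": -16.67,"y": -14.01,"z": -2.44,"ax": 0,"ay": 0,"az": 10.73,"fingers": 0},{"x": -16.67,"y": -14.01,"z": -2.44,"ax": 0,"ay": 0,"az": 10.73,"fingers": 0},{"x": -16.67,"y": -14.01,"z": -2.44,"ax": 0,"ay": 0,"az": 10.73,"fingers": 0}]'

```text
time_s: 1.65
tcp_pos: [0.4994, 0.1718, 0.3]
ee_rot: [-2.089, -2.346, 0.001]
force: [-0.0, 1.3, -1.2]
gripper_width: 0.0852
grip_force: 0.0
```

```bash
python3 - <<'E'
from m import *
c=cam('wrist');save(c,'w2.png');np.savez('w2',**c)
for a,ce,bx in blob(c,(0,0,640,400),brass)[:3]: print(a,ce.round(1),onz(c,ce,.073).round(4),[onz(c,p,.073).round(3)[:2].tolist() for p in bx])
print('cam',onz(c,(320,200),.07))
E
python3 g.py .55 -.205 .25 -8.5
```

```text
13700 [604.4 106.1] [0.8336 0.2938 0.073 ] [[0.738, 0.394], [0.841, 0.415], [0.93, 0.188], [0.809, 0.174]]
2660 [547.2  97.6] [0.7569 0.2919 0.073 ] [[0.764, 0.185], [0.734, 0.385], [0.754, 0.387], [0.786, 0.185]]
181 [363.4 190.7] [0.5598 0.1553 0.073 ] [[0.552, 0.168], [0.562, 0.169], [0.566, 0.143], [0.557, 0.142]]
cam [0.50856113 0.13649338 0.07      ]
shift [-15.203   0.268   1.998] turn [-7.000e-03 -2.000e-03  2.523e+00] | t 1.7 tcp [0.4994 0.1717 0.3   ] F [ 0.34 -0.21 -0.27] M [-0.022 -0.019 -0.004] w 0.0855 yaw 6.64
```

View pics/w2.png

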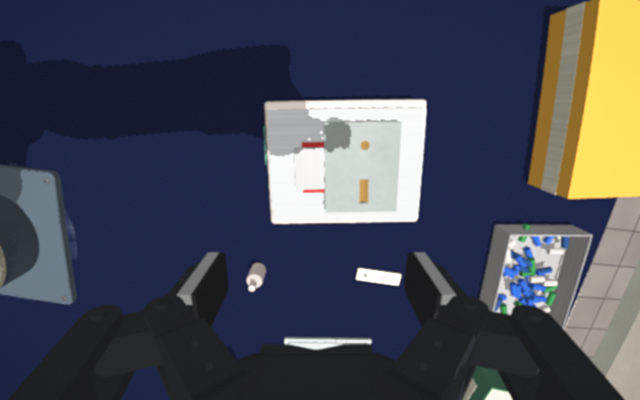

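The wrist picture shows the reader: grey plate spans (325..400, 122..213), cone (365,146), groove (363,191), red rails (313,145)/(313,190). The open jaws are below. Next I measure the cone and plate edges.

```bash
python3 - <<'E'
from m import *
c=dict(np.load('w2.npz'))
for nm,f,z in(('brass',brass,.073),('red',red,.075)):
  for a,ce,bx in blob(c,(260,95,430,228),f)[:4]: print(nm,a,ce.round(1),onz(c,ce,z).round(4))
im=cv2.GaussianBlur(c['frame'][...,0].astype(np.float32),(3,3),0)
# subpixel edges of plate: right edge on rows, bottom edge on columns; housing bottom edge
def edge(prof):
    g=np.abs(np.diff(prof)); i=g.argmax(); w=g[max(0,i-2):i+3]; return max(0,i-2)+.5+(w*np.arange(len(w))).sum()/w.sum(), g.max()
R=np.array([(390+edge(im[r,390:412])[0],r) for r in range(130,205,5)])
Bm=np.array([(x,203+edge(im[203:218,x])[0]) for x in range(335,392,5)])
H=np.array([(x,216+edge(im[216:230,x])[0]) for x in range(280,412,8)])
L=np.array([(318+edge(im[r,318:332])[0],r) for r in range(192,210,3)])
for n,P,z,ax in(('plate +x edge',R,.073,1),('plate -y edge',Bm,.073,0),('housing -y',H,.046,0),('plate -x',L,.073,1)):
    W=np.array([onz(c,p,z)[:2] for p in P]); k=np.polyfit(W[:,ax],W[:,1-ax],1); r=W[:,1-ax]-np.polyval(k,W[:,ax])
    print(n,'mean',np.median(W,0).round(4),'slope deg',np.degrees(np.arctan(k[0])).round(2),'res',r.std().round(4))
E
```

```text
brass 181 [363.4 190.7] [0.5598 0.1553 0.073 ]
brass 57 [364.5 144.9] [0.5523 0.2105 0.073 ]
red 86 [312.5 144.5] [0.4916 0.2041 0.075 ]
red 40 [313.5 190.5] [0.499 0.149 0.075]
plate +x edge mean [0.5967 0.1918] slope deg -7.54 res 0.0001
plate -y edge mean [0.5622 0.129 ] slope deg 7.63 res 0.0027
housing -y mean [0.5459 0.1011] slope deg 7.56 res 0.0001
plate -x mean [0.5119 0.1384] slope deg -7.93 res 0.0004
```

>>> send_rows --plan '[{"x": -15.2,"y": 0.27,"z": 1.0,"ax": 0,"ay": 0,"az": 2.5,"fingers": 0},{"x": -15.2,"y": 0.27,"z": 1.0,"ax": 0,"ay": 0,"az": 2.5,"fingers": 0},{"x": -15.2,"y": 0.27,"z": 1.0,"ax": 0,"ay": 0,"az": 2.5,"fingers": 0},{"x": -15.2,"y": 0.27,"z": 1.0,"ax": 0,"ay": 0,"az": 2.5,"fingers": 0},{"x": -15.2,"y": 0.27,"z": 1.0,"ax": 0,"ay": 0,"az": 2.5,"fingers": 0},{"x": -15.2,"y": 0.27,"z": 1.0,"ax": 0,"ay": 0,"az": 2.5,"fingers": 0},{"x": -15.2,"y": 0.27,"z": 1.0,"ax": 0,"ay": 0,"az": 2.5,"fingers": 0},{"x": -15.2,"y": 0.27,"z": 1.0,"ax": 0,"ay": 0,"az": 2.5,"fingers": 0},{"x": -15.2,"y": 0.27,"z": 1.0,"ax": 0,"ay": 0,"az": 2.5,"fingers": 0},{"x": -15.2,"y": 0.27,"z": 1.0,"ax": 0,"ay": 0,"az": 2.5,"fingers": 0},{"x": -15.2,"y": 0.27,"z": 1.0,"ax": 0,"ay": 0,"az": 2.5,"fingers": 0},{"x": -15.2,"y": 0.27,"z": 1.0,"ax": 0,"ay": 0,"az": 2.5,"fingers": 0},{"x": -15.2,"y": 0.27,"z": 1.0,"ax": 0,"ay": 0,"az": 2.5,"fingers": 0}]'

```text
time_s: 2.78
tcp_pos: [0.5502, -0.2042, 0.2751]
ee_rot: [-2.376, -2.053, -0.001]
force: [-0.4, 0.7, 0.4]
gripper_width: 0.0855
grip_force: 0.0
```

```bash
python3 - <<'E'
from m import *
c=cam('wrist');save(c,'w3.png');np.savez('w3',**c)
for nm,f,z in(('bluetop',bluetop,.07),('blue',blue,.07),('red',red,.03)):
  for a,ce,bx in blob(c,(0,0,640,400),f)[:4]: print(nm,a,ce.round(1),onz(c,ce,z).round(4),bx.round(0).tolist(),[onz(c,p,z).round(3)[:2].tolist() for p in bx])
E
python3 g.py .55 -.205 .15 -8.5
```

```text
bluetop 324 [315.2 177. ] [ 0.5493 -0.2053  0.07  ] [[310.0, 193.0], [310.0, 160.0], [320.0, 160.0], [320.0, 193.0]] [[0.541, -0.223], [0.546, -0.185], [0.557, -0.187], [0.552, -0.225]]
bluetop 317 [170.9 220.9] [ 0.3699 -0.2331  0.07  ] [[154.0, 224.0], [182.0, 209.0], [187.0, 217.0], [160.0, 233.0]] [[0.348, -0.234], [0.388, -0.22], [0.391, -0.232], [0.351, -0.246]]
blue 1488 [378.6 338.2] [ 0.6021 -0.4395  0.07  ] [[329.0, 345.0], [391.0, 313.0], [411.0, 351.0], [349.0, 383.0]] [[0.534, -0.441], [0.622, -0.401], [0.645, -0.47], [0.553, -0.514]]
blue 539 [175.6 217.1] [ 0.3771 -0.2292  0.07  ] [[153.0, 224.0], [193.0, 199.0], [200.0, 209.0], [159.0, 235.0]] [[0.346, -0.234], [0.404, -0.21], [0.409, -0.224], [0.35, -0.248]]
blue 396 [315.2 173.4] [ 0.5499 -0.2013  0.07  ] [[310.0, 154.0], [320.0, 154.0], [320.0, 193.0], [310.0, 193.0]] [[0.547, -0.179], [0.558, -0.18], [0.552, -0.225], [0.541, -0.223]]
red 144 [163.9 181.4] [ 0.3536 -0.191   0.03  ] [[153.0, 184.0], [172.0, 173.0], [175.0, 179.0], [156.0, 190.0]] [[0.338, -0.193], [0.367, -0.182], [0.369, -0.19], [0.34, -0.201]]
red 67 [278.9 168.6] [ 0.5042 -0.1967  0.03  ] [[277.0, 158.0], [280.0, 158.0], [280.0, 179.0], [277.0, 179.0]] [[0.504, -0.183], [0.508, -0.184], [0.503, -0.21], [0.499, -0.21]]
shift [-4.100e-02 -4.000e-03  5.008e+00] turn [-0.003 -0.01   0.029] | t 2.83 tcp [ 0.5503 -0.2041  0.2752] F [0.66 0.66 0.03] M [ 0.006 -0.052  0.012] w 0.0854 yaw -8.32
```

View pics/w3.png

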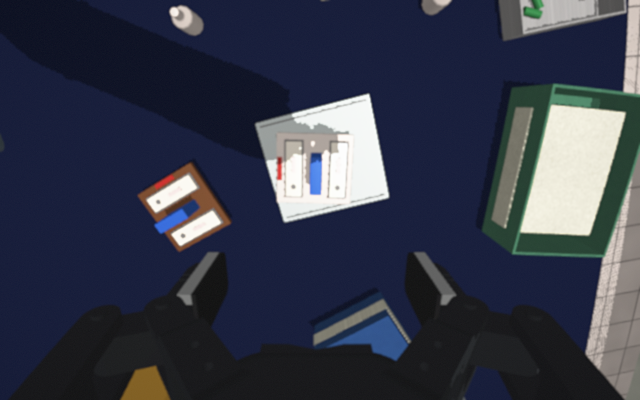

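The wrist picture shows the white stage on the mat with the fin at (315,175), aligned with the tool, red bar at (279,168), and the brown look-alike at (184,210). Descending and gripping.

>>> send_rows --plan '[{"x": -0.04,"y": -0.04,"z": 1.5,"ax": 0,"ay": 0,"az": 0,"fingers": 0},{"x": -0.04,"y": -0.04,"z": 3.0,"ax": 0,"ay": 0,"az": 0,"fingers": 0},{"x": -0.04,"y": -0.04,"z": 4.5,"ax": 0,"ay": 0,"az": 0,"fingers": 0},{"x": -0.04,"y": -0.04,"z": 6.0,"ax": 0,"ay": 0,"az": 0,"fingers": 0},{"x": -0.04,"y": -0.04,"z": 7.2,"ax": 0,"ay": 0,"az": 0,"fingers": 0},{"x": -0.04,"y": -0.04,"z": 8.1,"ax": 0,"ay": 0,"az": 0,"fingers": 0},{"x": -0.04,"y": -0.04,"z": 8.7,"ax": 0,"ay": 0,"az": 0,"fingers": 0},{"x": -0.04,"y": -0.04,"z": 9.0,"ax": 0,"ay": 0,"az": 0,"fingers": 0},{"x": -0.04,"y": -0.04,"z": 9.1,"ax": 0,"ay": 0,"az": 0,"fingers": 0},{"x": -0.04,"y": -0.04,"z": 9.1,"ax": 0,"ay": 0,"az": 0,"fingers": 0.4},{"x": -0.04,"y": -0.04,"z": 9.1,"ax": 0,"ay": 0,"az": 0,"fingers": 0.7},{"x": -0.04,"y": -0.04,"z": 9.1,"ax": 0,"ay": 0,"az": 0,"fingers": 1},{"x": -0.04,"y": -0.04,"z": 9.1,"ax": 0,"ay": 0,"az": 0,"fingers": 1},{"x": -0.04,"y": -0.04,"z": 9.1,"ax": 0,"ay": 0,"az": 0,"fingers": 1},{"x": -0.04,"y": -0.04,"z": 9.1,"ax": 0,"ay": 0,"az": 0,"fingers": 1},{"x": -0.04,"y": -0.04,"z": 9.1,"ax": 0,"ay": 0,"az": 0,"fingers": 1},{"x": -0.04,"y": -0.04,"z": 9.1,"ax": 0,"ay": 0,"az": 0,"fingers": 1},{"x": -0.04,"y": -0.04,"z": 9.1,"ax": 0,"ay": 0,"az": 0,"fingers": 1}]' --grip_force 50

```text
time_s: 4.33
tcp_pos: [0.549, -0.2075, 0.0483]
ee_rot: [2.38, 2.05, 0.001]
force: [-0.7, 0.2, 5.6]
gripper_width: 0.0134
grip_force: 50.8
```

```bash
python3 - <<'E'
from m import *
for n in('scene','top'):
  c=cam(n);np.savez(n+'2',**c);save(c,n+'2.png')
E
python3 g.py .5493 -.205 .160 -8.3
```

```text
shift [ 1.010e-01 -1.000e-03 -4.467e+00] turn [ 0.009 -0.    -0.036] | t 4.43 tcp [ 0.549  -0.2075  0.0483] F [-0.32  0.32  6.38] M [ 0.158  0.08  -0.004] w 0.0133 yaw -8.52
```

>>> send_rows --plan '[{"x": 0,"y": 0,"z": -0.2,"ax": 0,"ay": 0,"az": 0,"fingers": 1},{"x": 0,"y": 0,"z": -0.6,"ax": 0,"ay": 0,"az": 0,"fingers": 1},{"x": 0,"y": 0,"z": -1.2,"ax": 0,"ay": 0,"az": 0,"fingers": 1},{"x": 0,"y": 0,"z": -2.1,"ax": 0,"ay": 0,"az": 0,"fingers": 1},{"x": 0,"y": 0,"z": -3.1,"ax": 0,"ay": 0,"az": 0,"fingers": 1},{"x": 0,"y": 0,"z": -4.1,"ax": 0,"ay": 0,"az": 0,"fingers": 1},{"x": 0,"y": 0,"z": -5.0,"ax": 0,"ay": 0,"az": 0,"fingers": 1},{"x": 0,"y": 0,"z": -5.6,"ax": 0,"ay": 0,"az": 0,"fingers": 1},{"x": 0,"y": 0,"z": -5.9,"ax": 0,"ay": 0,"az": 0,"fingers": 1},{"x": 0,"y": 0,"z": -6.0,"ax": 0,"ay": 0,"az": 0,"fingers": 1},{"x": 0,"y": 0,"z": -6.0,"ax": 0,"ay": 0,"az": 0,"fingers": 1}]'

```text
time_s: 5.35
tcp_pos: [0.5485, -0.2072, 0.1979]
ee_rot: [-2.38, -2.051, -0.0]
force: [0.5, -0.2, -3.6]
gripper_width: 0.0131
grip_force: 49.5
```

```bash
python3 - <<'E'
from m import *
c=cam('wrist');save(c,'w4.png')
E
python3 g.py .5305 .1773 .175 7.6
```

```text
shift [15.099 -2.972  0.894] turn [-0.01  -0.004 -2.683] | t 5.4 tcp [ 0.5482 -0.207   0.1972] F [-0.5  -0.16 -3.36] M [-0.019 -0.023 -0.032] w 0.0132 yaw -8.5
```

View pics/w4.png

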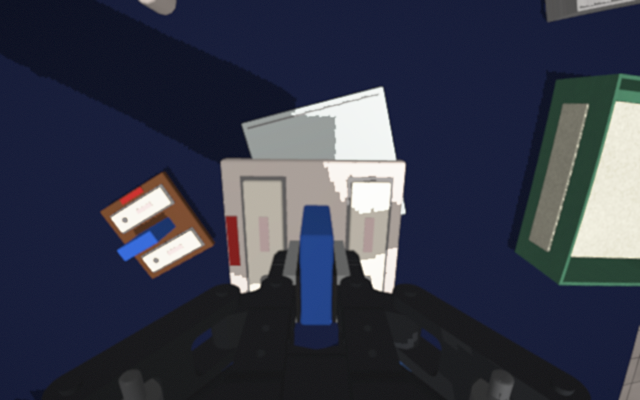

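The stage hangs level in the grip: fin top at (302..331, 206..324), red bar at (232,240). Carrying it to above the reader.

>>> send_rows --plan '[{"x": 0.3,"y": -0.06,"z": 0,"ax": 0,"ay": 0,"az": 0,"fingers": 1},{"x": 1.0,"y": -0.2,"z": 0,"ax": 0,"ay": 0,"az": -0.2,"fingers": 1},{"x": 2.0,"y": -0.4,"z": 0,"ax": 0,"ay": 0,"az": -0.4,"fingers": 1},{"x": 3.3,"y": -0.65,"z": 0,"ax": 0,"ay": 0,"az": -0.6,"fingers": 1},{"x": 4.6,"y": -0.9,"z": 0,"ax": 0,"ay": 0,"az": -0.9,"fingers": 1},{"x": 5.9,"y": -1.15,"z": 0,"ax": 0,"ay": 0,"az": -1.1,"fingers": 1},{"x": 7.2,"y": -1.4,"z": 0,"ax": 0,"ay": 0,"az": -1.3,"fingers": 1},{"x": 8.5,"y": -1.65,"z": 0,"ax": 0,"ay": 0,"az": -1.6,"fingers": 1},{"x": 9.8,"y": -1.9,"z": 0,"ax": 0,"ay": 0,"az": -1.8,"fingers": 1},{"x": 11.1,"y": -2.2,"z": 0,"ax": 0,"ay": 0,"az": -2.0,"fingers": 1},{"x": 12.4,"y": -2.45,"z": 0,"ax": 0,"ay": 0,"az": -2.3,"fingers": 1},{"x": 13.6,"y": -2.7,"z": 0.2,"ax": 0,"ay": 0,"az": -2.5,"fingers": 1},{"x": 14.5,"y": -2.87,"z": 0.5,"ax": 0,"ay": 0,"az": -2.65,"fingers": 1},{"x": 15.0,"y": -2.97,"z": 0.8,"ax": 0,"ay": 0,"az": -2.68,"fingers": 1},{"x": 15.1,"y": -2.97,"z": 0.9,"ax": 0,"ay": 0,"az": -2.68,"fingers": 1},{"x": 15.1,"y": -2.97,"z": 0.9,"ax": 0,"ay": 0,"az": -2.68,"fingers": 1},{"x": 15.1,"y": -2.97,"z": 0.9,"ax": 0,"ay": 0,"az": -2.68,"fingers": 1}]'

```text
time_s: 6.82
tcp_pos: [0.531, 0.1753, 0.1749]
ee_rot: [2.072, 2.361, -0.003]
force: [0.5, -0.7, -4.4]
gripper_width: 0.0132
grip_force: 49.3
```

```bash
python3 - <<'E'
from m import *
s=arm.observe();c=cam('wrist')
from scipy.spatial.transform import Rotation as Ro
R=Ro.from_rotvec(s['ee_rot'])
for p in((302,206),(331,206),(302,324),(332,324)): print((R.inv().apply(onz(c,p,s['tcp_pos'][2]+.0217)-s['tcp_pos'])*1000).round(1))
E
python3 g.py .5305 .1773 .119 7.6
```

```text
[ 37.   -5.2 -21.8]
[ 37.    6.1 -21.8]
[-18.1  -6.  -21.7]
[-18.1   7.3 -21.7]
shift [ 0.101 -0.018  2.251] turn [-0.003  0.012 -0.03 ] | t 6.87 tcp [0.5313 0.1749 0.1753] F [-0.31 -0.65 -3.48] M [-0.071 -0.004  0.037] w 0.0132 yaw 7.42
```

```bash
python3 - <<'E'
from m import *
from scipy.spatial.transform import Rotation as Ro
s=arm.observe();c=cam('wrist');save(c,'w5.png')
R=Ro.from_rotvec(s['ee_rot']);t=np.array(s['tcp_pos'])
f=lambda p,dz:(R.inv().apply(onz(c,p,t[2]+dz)-t)*1000).round(1)
o,_=ray(c,(320,200));print('cam in tool',(R.inv().apply(o-t)*1000).round(0))
print([ (r,c['frame'][r,316].tolist()) for r in range(196,336,4)])
print('plate +y edge rows, mean col 260..380:',[(r,int(c['frame'][r,245:300].mean())) for r in range(145,175,2)])
for r in(206,230,236,240,320,324,328): print(r,f((316,r),.0217),'plate',f((316,r),-.0203), 'plate top r158',f((316,158),-.0203) if r==206 else '')
E
```

```text
cam in tool [  73.    0. -135.]
[(196, [192, 181, 173]), (200, [193, 180, 173]), (204, [167, 160, 162]), (208, [31, 62, 125]), (212, [35, 64, 126]), (216, [35, 65, 126]), (220, [34, 64, 126]), (224, [33, 63, 124]), (228, [33, 64, 125]), (232, [33, 63, 125]), (236, [42, 78, 154]), (240, [44, 80, 160]), (244, [43, 80, 160]), (248, [44, 80, 160]), (252, [42, 80, 159]), (256, [43, 80, 160]), (260, [42, 79, 159]), (264, [42, 79, 159]), (268, [42, 80, 160]), (272, [43, 80, 160]), (276, [43, 80, 160]), (280, [43, 80, 160]), (284, [42, 79, 159]), (288, [41, 78, 158]), (292, [42, 80, 159]), (296, [42, 79, 159]), (300, [42, 79, 159]), (304, [44, 81, 160]), (308, [42, 80, 158]), (312, [42, 80, 158]), (316, [43, 80, 158]), (320, [43, 80, 158]), (324, [38, 68, 135]), (328, [30, 36, 68]), (332, [29, 37, 69])]
plate +y edge rows, mean col 260..380: [(145, 151), (147, 150), (149, 152), (151, 151), (153, 150), (155, 144), (157, 110), (159, 133), (161, 166), (163, 181), (165, 182), (167, 182), (169, 182), (171, 182), (173, 182)]
206 [ 37.1   0.3 -21.7] plate [23.5  0.3 20.3] plate top r158 [49.2  0.3 20.2]
230 [ 27.    0.3 -21.7] plate [ 9.8  0.3 20.3] plate top r158 
236 [ 24.4   0.3 -21.7] plate [ 6.2  0.3 20.3] plate top r158 
240 [ 22.7   0.3 -21.7] plate [ 3.8  0.3 20.3] plate top r158 
320 [-15.9   0.3 -21.7] plate [-49.2   0.3  20.4] plate top r158 
324 [-18.    0.3 -21.7] plate [-52.1   0.3  20.4] plate top r158 
328 [-20.2   0.3 -21.7] plate [-55.1   0.3  20.4] plate top r158
```

View pics/w5.png

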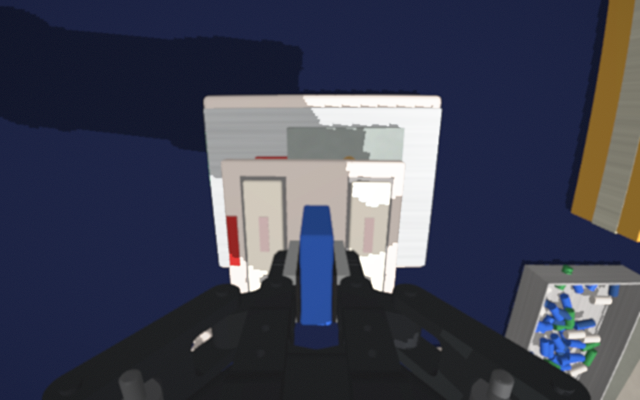

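The picture shows the stage over the reader, with the grey plate peeking out at (345,140). The fin top spans rows 233 to 325, so the fin centre is about +3 mm along tool x from the TCP. Lowering to just above contact.

>>> send_rows --plan '[{"x": 0.075,"y": -0.02,"z": 0.3,"ax": 0,"ay": 0,"az": -0.03,"fingers": 1},{"x": 0.075,"y": -0.02,"z": 0.8,"ax": 0,"ay": 0,"az": -0.03,"fingers": 1},{"x": 0.075,"y": -0.02,"z": 1.3,"ax": 0,"ay": 0,"az": -0.03,"fingers": 1},{"x": 0.075,"y": -0.02,"z": 1.8,"ax": 0,"ay": 0,"az": -0.03,"fingers": 1},{"x": 0.075,"y": -0.02,"z": 2.1,"ax": 0,"ay": 0,"az": -0.03,"fingers": 1},{"x": 0.075,"y": -0.02,"z": 2.25,"ax": 0,"ay": 0,"az": -0.03,"fingers": 1},{"x": 0.075,"y": -0.02,"z": 2.3,"ax": 0,"ay": 0,"az": -0.03,"fingers": 1},{"x": 0.075,"y": -0.02,"z": 2.3,"ax": 0,"ay": 0,"az": -0.03,"fingers": 1},{"x": 0.075,"y": -0.02,"z": 2.3,"ax": 0,"ay": 0,"az": -0.03,"fingers": 1}]'

```text
time_s: 7.67
tcp_pos: [0.5307, 0.1787, 0.1183]
ee_rot: [2.066, 2.366, 0.001]
force: [0.3, 0.0, -3.4]
gripper_width: 0.013
grip_force: 49.3
```

```bash
python3 g.py .5306 .1767 .1153 7.6
```

```text
shift [-0.078 -0.017  0.119] turn [ 0.008 -0.001  0.023] | t 7.67 tcp [0.5307 0.1787 0.1183] F [ 0.25  0.04 -3.41] M [ 0.028 -0.024  0.078] w 0.013 yaw 7.74
```

>>> send_rows --plan '[{"x": -0.03,"y": 0,"z": 0.02,"ax": 0,"ay": 0,"az": 0,"fingers": 1},{"x": -0.03,"y": 0,"z": 0.02,"ax": 0,"ay": 0,"az": 0,"fingers": 1},{"x": -0.03,"y": 0,"z": 0.02,"ax": 0,"ay": 0,"az": 0,"fingers": 1},{"x": -0.03,"y": 0,"z": 0.02,"ax": 0,"ay": 0,"az": 0,"fingers": 1},{"x": -0.03,"y": 0,"z": 0.02,"ax": 0,"ay": 0,"az": 0,"fingers": 1}]'

```text
time_s: 8.08
tcp_pos: [0.5305, 0.1781, 0.1174]
ee_rot: [2.066, 2.367, 0.0]
force: [-0.4, 0.2, -4.1]
gripper_width: 0.0129
grip_force: 49.3
```

```bash
python3 g.py .5306 .1767 .1153 7.6
```

```text
shift [-0.056 -0.003  0.085] turn [ 0.002 -0.001  0.026] | t 8.08 tcp [0.5305 0.1781 0.1174] F [-0.42  0.2  -4.15] M [-0.044 -0.005 -0.01 ] w 0.0129 yaw 7.76
```

>>> send_rows --plan '[{"x": -0.05,"y": 0,"z": 0.02,"ax": 0,"ay": 0,"az": 0.02,"fingers": 1},{"x": -0.05,"y": 0,"z": 0.04,"ax": 0,"ay": 0,"az": 0.02,"fingers": 1},{"x": -0.05,"y": 0,"z": 0.06,"ax": 0,"ay": 0,"az": 0.02,"fingers": 1},{"x": -0.05,"y": 0,"z": 0.08,"ax": 0,"ay": 0,"az": 0.02,"fingers": 1},{"x": -0.05,"y": 0,"z": 0.1,"ax": 0,"ay": 0,"az": 0.02,"fingers": 1},{"x": -0.05,"y": 0,"z": 0.12,"ax": 0,"ay": 0,"az": 0.02,"fingers": 1},{"x": -0.05,"y": 0,"z": 0.12,"ax": 0,"ay": 0,"az": 0.02,"fingers": 1},{"x": -0.05,"y": 0,"z": 0.12,"ax": 0,"ay": 0,"az": 0.02,"fingers": 1}]'

```text
time_s: 8.75
tcp_pos: [0.5306, 0.1768, 0.1142]
ee_rot: [-2.069, -2.364, 0.0]
force: [0.2, -0.0, -4.4]
gripper_width: 0.0133
grip_force: 49.3
```

```bash
python3 g.py .5306 .1767 .1120 7.6
```

```text
shift [-0.003 -0.     0.09 ] turn [-0.001  0.001  0.005] | t 8.75 tcp [0.5306 0.1768 0.1142] F [ 0.17 -0.03 -4.37] M [-0.024  0.026  0.003] w 0.0133 yaw 7.63
```

>>> send_rows --plan '[{"x": 0,"y": 0,"z": 0.02,"ax": 0,"ay": 0,"az": 0,"fingers": 1},{"x": 0,"y": 0,"z": 0.04,"ax": 0,"ay": 0,"az": 0,"fingers": 1},{"x": 0,"y": 0,"z": 0.06,"ax": 0,"ay": 0,"az": 0,"fingers": 1},{"x": 0,"y": 0,"z": 0.08,"ax": 0,"ay": 0,"az": 0,"fingers": 1},{"x": 0,"y": 0,"z": 0.08,"ax": 0,"ay": 0,"az": 0,"fingers": 1},{"x": 0,"y": 0,"z": 0.08,"ax": 0,"ay": 0,"az": 0,"fingers": 1}]'

```text
time_s: 9.25
tcp_pos: [0.5307, 0.1768, 0.1125]
ee_rot: [2.069, 2.364, 0.0]
force: [-1.5, -0.6, 0.0]
gripper_width: 0.0127
grip_force: 50.0
```

```bash
python3 g.py .5306 .1767 .1120 7.6
```

```text
shift [-0.002 -0.003  0.019] turn [ 0.002 -0.001  0.005] | t 9.25 tcp [0.5307 0.1768 0.1125] F [-1.52 -0.63  0.05] M [-0.042  0.199 -0.015] w 0.0127 yaw 7.63
```

>>> send_rows --plan '[{"x": 0,"y": 0,"z": 0.02,"ax": 0,"ay": 0,"az": 0,"fingers": 1},{"x": 0,"y": 0,"z": 0.04,"ax": 0,"ay": 0,"az": 0,"fingers": 1},{"x": 0,"y": 0,"z": 0.04,"ax": 0,"ay": 0,"az": 0,"fingers": 1},{"x": 0,"y": 0,"z": 0.04,"ax": 0,"ay": 0,"az": 0,"fingers": 1}]'

```text
time_s: 9.58
tcp_pos: [0.5307, 0.1768, 0.1114]
ee_rot: [2.069, 2.364, 0.0]
force: [-1.9, -0.2, 3.2]
gripper_width: 0.0134
grip_force: 50.3
```

```bash
python3 g.py .5306 .1767 .1120 7.6
```

```text
shift [-0.002 -0.004 -0.022] turn [ 0.002 -0.     0.005] | t 9.58 tcp [0.5307 0.1768 0.1114] F [-1.89 -0.21  3.15] M [-0.081  0.294  0.08 ] w 0.0134 yaw 7.63
```

>>> send_rows --plan '[{"x": 0,"y": -0.015,"z": 0,"ax": 0,"ay": 0,"az": 0,"fingers": 1},{"x": 0,"y": -0.03,"z": 0,"ax": 0,"ay": 0,"az": 0,"fingers": 1},{"x": 0,"y": -0.03,"z": 0,"ax": 0,"ay": 0,"az": 0,"fingers": 1},{"x": 0,"y": -0.03,"z": 0,"ax": 0,"ay": 0,"az": 0,"fingers": 1}]'

```text
time_s: 9.92
tcp_pos: [0.5305, 0.1768, 0.1115]
ee_rot: [2.068, 2.364, 0.002]
force: [0.7, 0.6, 2.0]
gripper_width: 0.0131
grip_force: 50.2
```

```bash
python3 g.py .5306 .1767 .1120 7.6
```

```text
shift [-0.004  0.004 -0.019] turn [ 0.012 -0.     0.006] | t 9.92 tcp [0.5305 0.1768 0.1115] F [0.66 0.6  1.97] M [-0.002 -0.381  0.02 ] w 0.0131 yaw 7.64
```

Lateral stiffness and the drop in load show the feet are in the seats. Easing off the load and opening.

>>> send_rows --plan '[{"x": 0,"y": 0.01,"z": -0.02,"ax": 0,"ay": 0,"az": 0,"fingers": 1},{"x": 0,"y": 0.01,"z": -0.02,"ax": 0,"ay": 0,"az": 0,"fingers": 1},{"x": 0,"y": 0.01,"z": -0.02,"ax": 0,"ay": 0,"az": 0,"fingers": 0.85},{"x": 0,"y": 0.01,"z": -0.02,"ax": 0,"ay": 0,"az": 0,"fingers": 0.75},{"x": 0,"y": 0.01,"z": -0.02,"ax": 0,"ay": 0,"az": 0,"fingers": 0.6},{"x": 0,"y": 0.01,"z": -0.02,"ax": 0,"ay": 0,"az": 0,"fingers": 0.5},{"x": 0,"y": 0.01,"z": -0.02,"ax": 0,"ay": 0,"az": 0,"fingers": 0.5}]' --grip_force 20

```text
time_s: 10.5
tcp_pos: [0.5297, 0.1766, 0.1116]
ee_rot: [-2.068, -2.364, 0.001]
force: [0.3, 0.2, 0.4]
gripper_width: 0.0428
grip_force: 0.0
```

```bash
python3 g.py .5306 .1767 .22 7.6
```

```text
shift [-3.000e-03  3.000e-02 -4.337e+00] turn [-0.008  0.001  0.006] | t 10.5 tcp [0.5297 0.1766 0.1116] F [0.28 0.19 0.37] M [-0.059 -0.022  0.013] w 0.0428 yaw 7.63
```

>>> send_rows --plan '[{"x": 0,"y": 0.02,"z": -0.3,"ax": 0,"ay": 0,"az": 0,"fingers": 0.5},{"x": 0,"y": 0.02,"z": -0.9,"ax": 0,"ay": 0,"az": 0,"fingers": 0.5},{"x": 0,"y": 0.02,"z": -1.8,"ax": 0,"ay": 0,"az": 0,"fingers": 0.5},{"x": 0.1,"y": 0.02,"z": -2.8,"ax": 0,"ay": 0,"az": 0,"fingers": 0.6},{"x": 0.1,"y": 0.02,"z": -3.7,"ax": 0,"ay": 0,"az": 0,"fingers": 0.8},{"x": 0.1,"y": 0.02,"z": -4.2,"ax": 0,"ay": 0,"az": 0,"fingers": 1},{"x": 0.1,"y": 0.02,"z": -4.3,"ax": 0,"ay": 0,"az": 0,"fingers": 1},{"x": 0.1,"y": 0.02,"z": -4.3,"ax": 0,"ay": 0,"az": 0,"fingers": 1},{"x": 0.1,"y": 0.02,"z": -4.3,"ax": 0,"ay": 0,"az": 0,"fingers": 1},{"x": 0.1,"y": 0.02,"z": -4.3,"ax": 0,"ay": 0,"az": 0,"fingers": 1}]'

```text
time_s: 11.33
tcp_pos: [0.5296, 0.1791, 0.2182]
ee_rot: [-2.068, -2.364, 0.003]
force: [-0.5, -0.9, 0.6]
gripper_width: -0.0002
grip_force: 0.0
```

```bash
python3 - <<'E'
from m import *
c=cam('scene');w=cam('wrist')
a=cv2.resize(c['frame'][90:240,300:470],(400,353));b=cv2.resize(w['frame'],(400,250))
cv2.imwrite('pics/v.png',cv2.cvtColor(np.vstack([a,b]),cv2.COLOR_RGB2BGR)); np.savez('w6',**w)
E
python3 g.py .5303 .1795 .144 7.6
```

```text
shift [0.016 0.028 2.971] turn [-0.018  0.006  0.005] | t 11.43 tcp [0.5298 0.1791 0.2183] F [-0.24  0.15 -0.37] M [0.013 0.089 0.012] w -0.0 yaw 7.63
```

View pics/v.png

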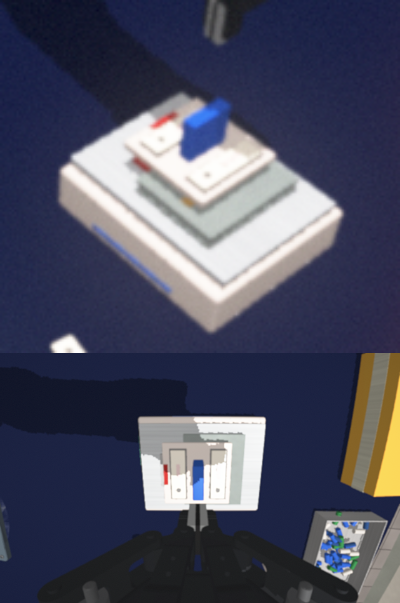

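The stage stands level on the reader with the red bar at the flat-seat end (scene crop (160,122)), and the closed fingers are clear above it. Now the press: down to just above the fin first.

>>> send_rows --plan '[{"x": 0.01,"y": 0.02,"z": 0.5,"ax": 0,"ay": 0,"az": 0,"fingers": 1},{"x": 0.01,"y": 0.02,"z": 1.2,"ax": 0,"ay": 0,"az": 0,"fingers": 1},{"x": 0.01,"y": 0.02,"z": 1.9,"ax": 0,"ay": 0,"az": 0,"fingers": 1},{"x": 0.01,"y": 0.02,"z": 2.4,"ax": 0,"ay": 0,"az": 0,"fingers": 1},{"x": 0.01,"y": 0.02,"z": 2.65,"ax": 0,"ay": 0,"az": 0,"fingers": 1},{"x": 0.01,"y": 0.02,"z": 2.8,"ax": 0,"ay": 0,"az": 0,"fingers": 1},{"x": 0.01,"y": 0.02,"z": 2.85,"ax": 0,"ay": 0,"az": 0,"fingers": 1},{"x": 0.01,"y": 0.02,"z": 2.9,"ax": 0,"ay": 0,"az": 0,"fingers": 1},{"x": 0.01,"y": 0.02,"z": 2.95,"ax": 0,"ay": 0,"az": 0,"fingers": 1},{"x": 0.01,"y": 0.02,"z": 2.95,"ax": 0,"ay": 0,"az": 0,"fingers": 1},{"x": 0.01,"y": 0.02,"z": 2.95,"ax": 0,"ay": 0,"az": 0,"fingers": 1}]'

```text
time_s: 12.35
tcp_pos: [0.531, 0.1797, 0.146]
ee_rot: [2.068, 2.364, 0.001]
force: [0.1, -0.1, -0.2]
gripper_width: 0.0003
grip_force: 0.0
```

```bash
python3 g.py .5303 .1795 .142 7.6
```

```text
shift [-0.004 -0.028  0.159] turn [ 0.007 -0.003  0.006] | t 12.35 tcp [0.531  0.1797 0.146 ] F [ 0.07 -0.07 -0.19] M [-0.016  0.014 -0.004] w 0.0003 yaw 7.63
```

>>> send_rows --plan '[{"x": 0,"y": -0.02,"z": 0.05,"ax": 0,"ay": 0,"az": 0,"fingers": 1},{"x": 0,"y": -0.02,"z": 0.1,"ax": 0,"ay": 0,"az": 0,"fingers": 1},{"x": 0,"y": -0.02,"z": 0.14,"ax": 0,"ay": 0,"az": 0,"fingers": 1},{"x": 0,"y": -0.02,"z": 0.17,"ax": 0,"ay": 0,"az": 0,"fingers": 1},{"x": 0,"y": -0.02,"z": 0.2,"ax": 0,"ay": 0,"az": 0,"fingers": 1},{"x": 0,"y": -0.02,"z": 0.2,"ax": 0,"ay": 0,"az": 0,"fingers": 1},{"x": 0,"y": -0.02,"z": 0.2,"ax": 0,"ay": 0,"az": 0,"fingers": 1}]'

```text
time_s: 12.93
tcp_pos: [0.5303, 0.1795, 0.1406]
ee_rot: [-2.069, -2.364, -0.0]
force: [-0.4, 0.9, 3.2]
gripper_width: -0.0002
grip_force: 1.4
```

```bash
python3 g.py .5303 .1795 .142 7.6
```

```text
shift [-0.002  0.001 -0.054] turn [ 0.    -0.001  0.006] | t 12.93 tcp [0.5303 0.1795 0.1406] F [-0.36  0.86  3.21] M [0.006 0.226 0.039] w -0.0002 yaw 7.64
```

>>> send_rows --plan '[{"x": 0,"y": 0,"z": 0.03,"ax": 0,"ay": 0,"az": 0,"fingers": 1},{"x": 0,"y": 0,"z": 0.06,"ax": 0,"ay": 0,"az": 0,"fingers": 1},{"x": 0,"y": 0,"z": 0.09,"ax": 0,"ay": 0,"az": 0,"fingers": 1},{"x": 0,"y": 0,"z": 0.11,"ax": 0,"ay": 0,"az": 0,"fingers": 1},{"x": 0,"y": 0,"z": 0.11,"ax": 0,"ay": 0,"az": 0,"fingers": 1},{"x": 0,"y": 0,"z": 0.11,"ax": 0,"ay": 0,"az": 0,"fingers": 1},{"x": 0,"y": 0,"z": 0.11,"ax": 0,"ay": 0,"az": 0,"fingers": 1}]'

```text
time_s: 13.52
tcp_pos: [0.5304, 0.1795, 0.1383]
ee_rot: [2.069, 2.364, 0.001]
force: [-1.9, -0.2, 8.7]
gripper_width: -0.0001
grip_force: 4.3
```

```bash
python3 g.py .5303 .1795 .142 7.6
```

```text
shift [ 0.002 -0.002 -0.15 ] turn [ 0.004 -0.002  0.004] | t 13.52 tcp [0.5304 0.1795 0.1383] F [-1.91 -0.23  8.67] M [-0.107  0.562  0.007] w -0.0001 yaw 7.62
```

>>> send_rows --plan '[{"x": 0,"y": 0,"z": 0.025,"ax": 0,"ay": 0,"az": 0,"fingers": 1},{"x": 0,"y": 0,"z": 0.025,"ax": 0,"ay": 0,"az": 0,"fingers": 1},{"x": 0,"y": 0,"z": 0.025,"ax": 0,"ay": 0,"az": 0,"fingers": 1},{"x": 0,"y": 0,"z": 0.025,"ax": 0,"ay": 0,"az": 0,"fingers": 1},{"x": 0,"y": 0,"z": 0.025,"ax": 0,"ay": 0,"az": 0,"fingers": 1},{"x": 0,"y": 0,"z": 0.025,"ax": 0,"ay": 0,"az": 0,"fingers": 1}]'

```text
time_s: 14.02
tcp_pos: [0.5304, 0.1795, 0.1378]
ee_rot: [2.069, 2.364, 0.001]
force: [-3.0, 0.7, 10.7]
gripper_width: 0.0001
grip_force: 4.9
```

```bash
python3 g.py .5303 .1795 .142 7.6
```

```text
shift [ 0.001 -0.002 -0.17 ] turn [ 0.005 -0.003  0.005] | t 14.02 tcp [0.5304 0.1795 0.1378] F [-3.01  0.68 10.7 ] M [-0.133  0.604 -0.008] w 0.0001 yaw 7.63
```

10.7 N held for about half a second. Lifting straight off.

>>> send_rows --plan '[{"x": 0,"y": 0,"z": -0.05,"ax": 0,"ay": 0,"az": 0,"fingers": 1},{"x": 0,"y": 0,"z": -0.1,"ax": 0,"ay": 0,"az": 0,"fingers": 1},{"x": 0,"y": 0,"z": -0.15,"ax": 0,"ay": 0,"az": 0,"fingers": 1},{"x": 0,"y": 0,"z": -0.25,"ax": 0,"ay": 0,"az": 0,"fingers": 1},{"x": 0,"y": 0,"z": -0.5,"ax": 0,"ay": 0,"az": 0,"fingers": 1},{"x": 0,"y": 0,"z": -1.0,"ax": 0,"ay": 0,"az": 0,"fingers": 1},{"x": 0,"y": 0,"z": -2.0,"ax": 0,"ay": 0,"az": 0,"fingers": 1},{"x": 0,"y": 0,"z": -3.2,"ax": 0,"ay": 0,"az": 0,"fingers": 1},{"x": 0,"y": 0,"z": -3.2,"ax": 0,"ay": 0,"az": 0,"fingers": 1},{"x": 0,"y": 0,"z": -3.2,"ax": 0,"ay": 0,"az": 0,"fingers": 1}]'

```text
time_s: 14.85
tcp_pos: [0.5312, 0.1797, 0.2189]
ee_rot: [2.068, 2.363, 0.005]
force: [-0.4, 0.0, -0.2]
gripper_width: 0.0001
grip_force: 0.0
```

```bash
python3 - <<'E'
from m import *
w0=dict(np.load('w6.npz'));w=cam('wrist');s=cam('scene')
for n,c in(('before',w0),('after',w)):
    for nm,f,z in(('fin',blue,.134),('red',red,.092)):
        for a,ce,bx in blob(c,(240,100,400,260),f)[:1]: print(n,nm,a,onz(c,ce,z).round(4),[onz(c,p,z).round(4)[:2].tolist() for p in bx])
cv2.imwrite('pics/v2.png',cv2.cvtColor(cv2.resize(s['frame'][80:300,140:470],(660,440),interpolation=cv2.INTER_CUBIC),cv2.COLOR_RGB2BGR))
E
```

```text
before fin 986 [0.5296 0.1842 0.134 ] [[0.5209, 0.207], [0.5317, 0.2085], [0.5386, 0.1602], [0.5271, 0.1587]]
before red 173 [0.4846 0.1738 0.092 ] [[0.4805, 0.1867], [0.4853, 0.1875], [0.4888, 0.16], [0.4839, 0.1591]]
after fin 962 [0.5299 0.1842 0.134 ] [[0.5215, 0.2068], [0.5323, 0.2082], [0.539, 0.1605], [0.5275, 0.159]]
after red 170 [0.4847 0.1731 0.092 ] [[0.4814, 0.1865], [0.4858, 0.187], [0.4881, 0.1594], [0.4836, 0.1588]]
```

View pics/v2.png

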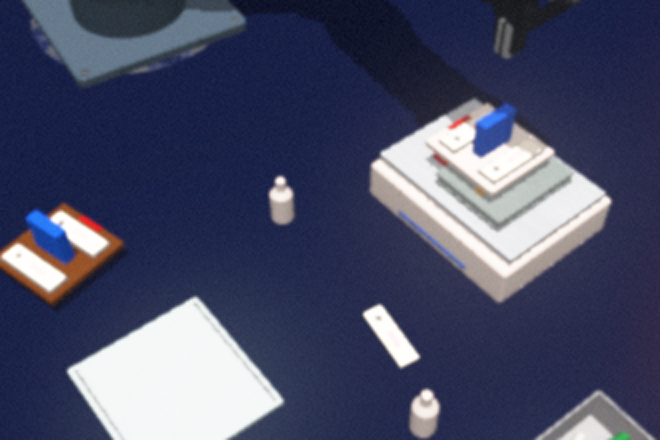

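The stage stands level at (490,150). The mat is empty, and the bottles, the cassette and the brown look-alike are where they were. The fin top height under load matches the fully seated 134 mm, so I am handing in.

```bash
python3 -c "from workcell import arm; print(arm.finish_job())"
```

```text
the job is handed in; nothing more can be done
None
```

The stage is on the reader with its feet home in the seats by feel and by fin height. It was released, pressed with about 10.7 N and left standing free, and the job is handed in (about 15 s robot time).

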